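# Change the tin at the greasing station and spray it

## Task

The loaf tin in the cradle has been greased: take it out and stand it upright, flat on the floor of the baking tray beside the tin already there. Then set the dry tin from the wooden board fully home in the cradle, open side up, and once you have let go of it, press the cap of the tall spray canister behind the cradle all the way down and let it spring back up. Spray only with the dry tin in place, never press the cap of the shorter canister, and leave the other tin, the flour dredger and the pastry sheets where they are.

Things in the scene. Friction and masses are not known exactly. Their poses are not given: they have to be found in the camera images.
- greased_tin: open loaf tin of dark bare steel, 150 long (own x) x 56 wide (y) x 45 high, walls and floor 4, 200 g; origin at the centre of its underside, z up. Starts in the cradle
- dry_tin: open loaf tin of dark bare steel, 150 long (own x) x 56 wide (y) x 45 high, walls and floor 4, 200 g; origin at the centre of its underside, z up. Same as the others; starts on the wooden board at any of many yaws
- parked_tin: open loaf tin of dark bare steel, 150 long (own x) x 56 wide (y) x 45 high, walls and floor 4, 200 g; origin at the centre of its underside, z up. Bystander, stands in the tray on its +y side; leave it there
- tray: pale aluminium baking tray, fixed, 260 (x) x 220 (y) outside, 15 high, rim walls and floor 4 thick (floor top 4 above the origin); origin at the centre of its underside. The free half is its own -y side
- board: light wooden board, fixed, 220 (x) x 200 (y) x 12 thick; origin at the centre of its underside. The dry tin stands on it; board and tray may lie on either side of the station
- cradle: steel cradle, fixed, in front of the tall canister: floor plate 176 (x) x 72 (y), 6 thick, with an end stop across each end (inner faces 158 apart) and short side lips at the four corners (inner faces 62 apart, each 30 long, middle of the sides open); stops and lips reach 18 above the table. Origin at the centre of its underside; x runs along the seat, +x towards the tall canister
- cradle_seat (a point): centre of the cradle's floor, 6 above the table, axes as the cradle: a seated tin's origin lies here, its long axis along x
- oil: tall slim aluminium spray canister, fixed, 56 in diameter (foot flange 68), 150 high without its cap; origin at the centre of its underside, its -x side faces the cradle, whose centre is 125 away
- oil_cap_top (a point): centre of the top face of the tall canister's sprung white cap: a disc 40 in diameter, 14 thick, with a short nozzle stub towards the cradle; 175 above the table at rest
- oil_cap (a joint): travel of the tall canister's cap in m: 0 up, 0.010 fully down; the spring takes about 2.5 N to start and 8.5 N at the bottom; above 0.006 it sprays
- stout: shorter aluminium canister, fixed, 60 in diameter (flange 72), 105 high without its cap, to the left or right of the tall one; origin at the centre of its underside. Bystander: do not press it
- stout_cap_top (a point): centre of the top face of the shorter canister's plain cap (40 in diameter, no nozzle), 130 above the table at rest
- stout_cap (a joint): travel of the shorter canister's cap in m: 0 up, 0.010 fully down; must stay up
- dredger: aluminium flour dredger, 66 in diameter, 105 high, small side handle, 350 g, standing just beyond the board; origin at the centre of its underside. Bystander
- sheets: stack of baked pastry sheets, 90 (x) x 150 (y) x 22 high, 400 g, on the robot's side of the board; origin at the centre of its underside. Bystander
Mind the look-alikes: they are no part of the job. Leave any yellow look-alike of the oil alone.

How it is judged:
On the way, in this order (a step that is already met when the one before it is completed fails the run):
1. the greased tin stands flat on the tray, released (x of greased_tin in the frame of tray between -0.075 and 0.075 m and y of greased_tin in the frame of tray between -0.085 and 0.085 m and z of greased_tin in the frame of tray between 0 and 0.008 m and angle between greased_tin's own z axis and vertical below 0.04 rad and contact force between the fingers and greased_tin below 0.1 N and linear speed of greased_tin below 0.02 m/s), for 0.2 s.
2. the dry tin sits fully home in the cradle, released (horizontal distance between dry_tin and cradle_seat below 0.008 m and z of dry_tin in the frame of cradle_seat between -0.004 and 0.004 m and angle between dry_tin's own z axis and vertical below 0.04 rad and angle between the x axis of dry_tin and the x axis of cradle, either way round below 0.1 rad and contact force between the fingers and dry_tin below 0.1 N and linear speed of dry_tin below 0.02 m/s), for 0.2 s.
3. the tall canister's cap is pressed all the way down with the dry tin in the cradle (value of joint oil_cap above 0.008 m and horizontal distance between dry_tin and cradle_seat below 0.008 m and z of dry_tin in the frame of cradle_seat between -0.004 and 0.004 m and angle between dry_tin's own z axis and vertical below 0.04 rad and angle between the x axis of dry_tin and the x axis of cradle, either way round below 0.1 rad), for 0.05 s.
4. the cap is let up again (value of joint oil_cap below 0.002 m), for 0.1 s.
At the end, for the whole second after the job is handed in: The greased tin stands upright within the tray, flat on its floor (to 4 mm); the dry tin stands upright in the cradle, within 8 mm of the seat centre, 4 mm of its floor and 0.1 rad of its long axis; both released and at rest; the tall canister's cap is up again (under 2 mm) (all of step 1 and all of step 2 and value of joint oil_cap below 0.002 m); the robot touches nothing.
It fails at once if the tall canister sprays (cap past 6 mm) without the dry tin seated in the cradle (value of joint oil_cap above 0.006 m and not (horizontal distance between dry_tin and cradle_seat below 0.008 m and z of dry_tin in the frame of cradle_seat between -0.004 and 0.004 m and angle between dry_tin's own z axis and vertical below 0.04 rad and angle between the x axis of dry_tin and the x axis of cradle, either way round below 0.1 rad)).
It fails at once if the shorter canister's cap is pressed (past 4 mm) (value of joint stout_cap above 0.004 m).
It fails at once if the tin already on the tray is moved more than 20 mm or tipped (distance of parked_tin from where it was at the start of the episode above 0.02 m or angle between parked_tin's own z axis and vertical above 0.25 rad).
It fails at once if the flour dredger is moved more than 20 mm or tipped (distance of dredger from where it was at the start of the episode above 0.02 m or angle between dredger's own z axis and vertical above 0.25 rad).
It fails at once if the stack of pastry sheets is moved more than 20 mm or tipped (distance of sheets from where it was at the start of the episode above 0.02 m or angle between sheets's own z axis and vertical above 0.25 rad).
It also fails if it takes over 69 s, if anything falls off the work surface, if the arm or the gripper's body presses on something with over 40 N, if the wrist force passes 120 N, or if a joint passes its speed limit or range.

## Robot

A 6-joint arm with a two-finger parallel gripper is mounted at the origin on the work surface. World frame = base frame: x ahead of the robot, y to its left, z up, the work surface at z = 0. Lengths are in m, angles in rad, forces in N, time in s.
With the tool pointing down it reaches from about 0.35 to 0.975 m from the base axis. Payload 4.9 kg.
Tool frame: the origin (TCP) lies at the very end of the fingers, on their centre line; the grasp point (between the pads) lies 19 mm behind it (ctrl.tcp_to_grasp is the z of the grasp point in the tool frame, in m); z points along the fingers, y is the line along which they close (so a half turn about z gives the same grasp; the last joint's range is limited). The gripper opens to 85 mm and grips with 20 to 120 N. Pads are 22 mm wide; open, the fingers measure 114 mm over their backs; the gripper's body (76 mm by 85 mm) begins 54 mm behind the grasp point. The pads swing forward as they close: fully open they stand 13 mm farther back than shut.
Start: joints at [-1.45, 0.053, 1.613, -0, 1.476, -0.119], TCP at [0.148, -0.607, 0.201] pointing down, gripper open.
Joint ranges: [-3.01, 3.01], [-1.01, 2.22], [0.06, 2.58], [-1.02, 4.17], [0.09, 2.62], [-3.14, 3.14]. Speed limits (rad/s): [2.57, 2.57, 3.14, 3.14, 3.14, 3.14].

## Interface

Orientations are given as a rotation vector (axis times angle).
In Python, from station import ctrl, eyes, job, nets gives the robot as it stands. The module is installed in compiled form; this text tells all that it offers.
- The arm moves only by the tool jog_arm, never from a script. Its argument "commands" is one flat list of numbers, 7 for each row, row after row: the shift along the tool's x, y, z each as a share of 0.06 m, from -1 to 1, then the turn, a rotation vector about the tool's x, y, z each as a share of 0.1 rad, from -1 to 1, then the finger opening in mm, from 0 to 85.4. In form: [x, y, z, ax, ay, az, grip, x, y, z, ax, ay, az, grip, ...]. A call has 1 to 20 rows; each row shifts and turns the commanded pose from where the row before left it, along the tool's axes as they then stand; what a row does not reach is not made up. A row lasts 1/8 s, in which the tool goes at most 62.5 mm and 10.7 degrees, less where a joint would pass 70% of its speed; a pose out of reach is approached as far as the arm can. A call with a number of a shift or a turn outside -1 to 1 is refused whole. A call with a gripper value outside its range is refused whole. The fingers move at their own pace and stop on an object; "newtons" is the grip in N (left out, the last holds). Time passes only in rows, so rows that do not move let the fingers close. It gives the time, the measured TCP pose, the force, the opening and the grip force at its end, in the units of the state.
- ctrl.get_obs(): the state, without advancing time (a new reading comes with each control period).
- eyes.get_image(name): name is "scene" or "top"; returns a dict with "image" (420x560x3 uint8, red, green, blue), "z_map" (420x560 float32, m along the optical axis (not along the pixel's ray), 0 where there is no reading), "K" (3x3 intrinsics, pixels), "dist_coeffs" ([k1, k2, p1, p2, k3] as OpenCV has them; the pictures are not rectified), "cam_to_world" (4x4, takes a point from camera to world coordinates). Camera axes: x right, y up, looking along -z (the intrinsics and any distortion apply to the point x, -y, -z); pixel columns grow to the right and rows downward; lengths in m; the calibration is good to about 2 mm. A picture is of the moment at which its call begins.
- job.finish_job(): hands the job in; it is judged then, once.
Trained networks look in the newest picture that a camera, given by its name, has taken for a name from the list of things; names that differ only in an ending like _2 or _b are one class to them, and where a whole thing is asked for, a point or a joint stands for the part that bears it (a point fixed in the world has none). Each returns a list of dicts, best first, with "p" (0 to 1); they miss things now and then, are a little off and sometimes report something else, mostly with a low value. They report only what shows in the picture. A call takes as long as a camera call. They do not tell look-alikes from the thing itself.
- nets.silhouettes(camera, name): "mask" (420x560 bool, what is visible of it) and "bbox" ([left, top, right, bottom] in pixels, round what is visible of it).
The state is a dict: "t": time; "q": joint angles; "dq": joint speeds; "effort": joint torques, N m; "tool_pos": TCP position; "tool_rot": TCP orientation; "contact_force": force on the tool from outside, world axes, zero at the start; "wrist_torque": the same for the moment, N m; "opening": finger opening in m; "grip_force": force on a finger pad.
Only numpy, scipy, OpenCV 4.12 (cv2) and the standard library are available. Lean on these libraries where they do the work, as an engineer would, in place of code of your own. Each camera call takes 0.05 s, during which the arm holds its last target. There are 200 camera calls.

## Working session

There is one attempt and no reset: what is moved stays moved. The work goes in short steps, Python scripts to look and compute and a tool call to move; the robot and the scene stay as the last step left them, time stands still between calls to the robot, and variables do not carry over. Pictures are saved under pics/ and viewed, at most 10 in all, crops included, and the job is handed in when it is done.

Besides the shell and the picture viewer there is one more tool, called after ">>>" as name(argument=value, ...) on one line, values as JSON. jog_arm: Moves the arm, as the interface text tells. Shift numbers are shares of 0.06 m and turn numbers shares of 0.1 rad, none past 1 either way. Its arguments: {"type":"object","properties":{"commands":{"type":"array","items":{"type":"number"}},"newtons":{"type":"number"}},"required":["commands"]}

```bash
mkdir -p pics; cat > h.py <<'E'
import numpy as np, cv2
from station import ctrl, eyes, job, nets
def cloud(d):
    K=d["K"];h,w=d["z_map"].shape
    u,v=np.meshgrid(np.arange(w),np.arange(h))
    p=cv2.undistortPoints(np.stack([u,v],-1).reshape(-1,1,2).astype(np.float64),K,np.array(d["dist_coeffs"])).reshape(h,w,2)
    z=d["z_map"]
    P=np.stack([p[...,0]*z,-p[...,1]*z,-z,np.ones_like(z)],-1)
    W=(P@np.array(d["cam_to_world"]).T)[...,:3]; W[z==0]=np.nan
    return W
E
python3 - <<'E'
from h import *
for c in ["top","scene"]:
    d=eyes.get_image(c); cv2.imwrite(f"pics/{c}0.png",d["image"][...,::-1]); W=cloud(d); np.save(f"{c}0.npy",W)
    for n in ["greased_tin","tray","board","cradle","oil","oil_cap_top","stout","dredger","sheets"]:
        for r in nets.silhouettes(c,n):
            m=r["mask"]; P=W[m]; P=P[~np.isnan(P[:,0])]
            if len(P)<5: continue
            zt=np.percentile(P[:,2],97); T=P[P[:,2]>zt-.006]
            R=cv2.minAreaRect((T[:,:2]*1000).astype(np.float32))
            print(c,n,round(r["p"],2),r["bbox"],"ztop",round(zt,3),"med",np.median(T,0).round(3),"rect",np.round(R[0]),np.round(R[1]),round(R[2],1))
o=ctrl.get_obs();print(o["t"],o["tool_pos"],o["tool_rot"],ctrl.tcp_to_grasp)
E
```

```text
top greased_tin 0.88 [235.6, 174.7, 265.8, 231.4] ztop 0.054 med [0.483 0.078 0.052] rect [496.  84.] [ 56. 149.] 81.5
top tray 0.73 [363.4, 160.8, 459.7, 263.6] ztop 0.018 med [ 0.462 -0.359  0.016] rect [ 464. -345.] [260. 223.] 5.4
top board 0.59 [114.9, 175.9, 196.3, 255.1] ztop 0.018 med [0.465 0.346 0.014] rect [467. 343.] [199. 218.] 88.1
top cradle 0.97 [236.0, 171.0, 266.9, 238.2] ztop 0.029 med [0.566 0.069 0.049] rect [495.  85.] [ 59. 161.] 82.9
top oil 0.83 [245.8, 135.0, 271.2, 175.1] ztop 0.179 med [0.619 0.069 0.176] rect [618.  67.] [43. 38.] 27.1
top oil 0.8 [200.4, 130.2, 231.6, 164.5] ztop 0.179 med [0.64  0.179 0.176] rect [639. 179.] [42. 40.] 25.3
top oil 0.63 [124.0, 138.9, 164.5, 169.3] ztop 0.108 med [0.63  0.367 0.104] rect [631. 368.] [49. 50.] 54.8
top oil_cap_top 0.81 [199.6, 128.1, 217.7, 150.2] ztop 0.18 med [0.641 0.179 0.177] rect [639. 181.] [38. 43.] 34.9
top oil_cap_top 0.63 [142.7, 188.1, 173.0, 245.2] ztop 0.06 med [0.476 0.337 0.058] rect [467. 334.] [ 58. 148.] 89.2
top stout 0.8 [289.7, 134.3, 320.7, 169.5] ztop 0.134 med [ 0.63  -0.064  0.13
[... 1632 characters left out ...]
2.  67.] [43. 35.] 22.9
scene oil_cap_top 0.43 [378.8, 288.4, 411.8, 328.2] ztop 0.106 med [0.634 0.369 0.103] rect [632. 369.] [50. 51.] 72.4
scene stout 0.94 [225.9, 232.5, 249.2, 276.7] ztop 0.132 med [ 0.637 -0.064  0.13 ] rect [635. -65.] [40. 36.] 41.6
scene stout 0.71 [270.3, 231.1, 290.3, 247.5] ztop 0.178 med [0.624 0.07  0.176] rect [622.  69.] [38. 41.] 36.6
scene dredger 0.6 [375.5, 288.4, 408.9, 328.5] ztop 0.106 med [0.634 0.369 0.103] rect [632. 369.] [50. 51.] 72.4
scene sheets 0.62 [374.9, 208.6, 427.4, 244.3] ztop 0.026 med [0.305 0.343 0.023] rect [324. 343.] [137. 147.] 0.8
1.0 [ 0.1484358  -0.60711173  0.20082029] [ 3.11898944e+00  3.75736436e-01 -2.25653069e-05] -0.0187
```

View pics/top0.png

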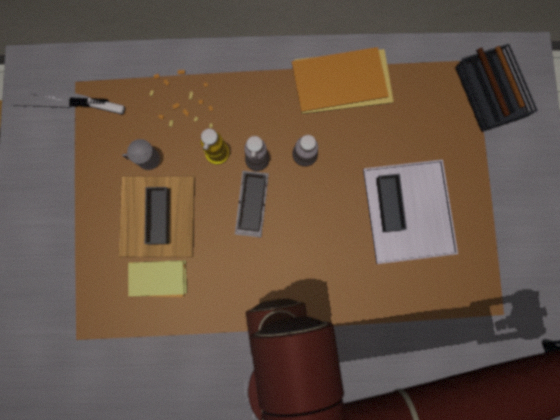

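```bash
python3 - <<'E'
import numpy as np,cv2
for c in ["top","scene"]:
    W=np.load(f"{c}0.npy").reshape(-1,3); W=W[~np.isnan(W[:,0])]
    # tin rims: by regions
    for n,(x0,x1,y0,y1,z0,z1) in dict(greased=(.40,.59,.02,.15,.045,.060),dry=(.36,.575,.24,.45,.050,.066),parked=(.32,.6,-.47,-.22,.042,.058),oilcap=(.59,.66,.03,.11,.170,.185),yel=(.6,.68,.14,.22,.165,.185),stout=(.59,.67,-.11,-.02,.125,.14),table=(.35,.6,-.15,-.05,-.02,.02),traywall=(.3,.62,-.48,-.2,.011,.02),trayfloor=(.4,.5,-.42,-.38,-.01,.01),dredger=(.58,.7,.3,.43,.095,.12),sheets=(.24,.36,.25,.44,.015,.035)).items():
        m=(W[:,0]>x0)&(W[:,0]<x1)&(W[:,1]>y0)&(W[:,1]<y1)&(W[:,2]>z0)&(W[:,2]<z1); P=W[m]
        if len(P)<5: print(c,n,len(P));continue
        R=cv2.minAreaRect((P[:,:2]*1000).astype(np.float32))
        print(c,n,len(P),"mean",P.mean(0).round(4),"zmed",np.median(P[:,2]).round(4),"rect",np.round(R[0],1),np.round(R[1]),round(R[2],1))
E
```

```text
top greased 257 mean [0.4972 0.085  0.0519] zmed 0.052 rect [497.2  84.3] [ 56. 151.] 81.3
top dry 308 mean [0.4727 0.3346 0.0568] zmed 0.057 rect [466.4 334. ] [151.  58.] 0.1
top parked 319 mean [ 0.4848 -0.29    0.0496] zmed 0.0501 rect [ 484.2 -290.2] [151.  58.] 3.7
top oilcap 226 mean [0.6176 0.0684 0.1756] zmed 0.1753 rect [616.8  67. ] [46. 38.] 24.9
top yel 238 mean [0.6383 0.1784 0.1756] zmed 0.1758 rect [637.4 177.2] [47. 39.] 12.7
top stout 192 mean [ 0.6307 -0.0643  0.1309] zmed 0.1311 rect [630.6 -64.1] [38. 38.] 36.7
top table 3330 mean [ 0.4738 -0.0999  0.002 ] zmed 0.0019 rect [ 474.9 -100. ] [100. 250.] 90.0
top traywall 1068 mean [ 0.4726 -0.3339  0.0145] zmed 0.0141 rect [ 464.5 -340.7] [264. 260.] 3.5
top trayfloor 485 mean [ 0.4509 -0.3999  0.0055] zmed 0.0057 rect [ 450.4 -400. ] [98. 40.] 0.0
top dredger 441 mean [0.6286 0.3664 0.1015] zmed 0.1017 rect [629.7 367.1] [66. 62.] 55.0
top sheets 1949 mean [0.3019 0.341  0.0224] zmed 0.0225 rect [307.7 340. ] [156. 106.] 88.7
scene greased 219 mean [0.4904 0.0893 0.0505] zmed 0.0507 rect [499.4  84.5] [ 58. 153.] 8
[... 242 characters left out ...]
.1754 rect [619.   67.5] [47. 38.] 22.7
scene yel 228 mean [0.6448 0.18   0.175 ] zmed 0.1757 rect [641.5 178. ] [47. 39.] 11.8
scene stout 141 mean [ 0.6356 -0.0635  0.1303] zmed 0.1304 rect [634.7 -64.3] [40. 38.] 56.2
scene table 1450 mean [ 0.4596 -0.0973  0.0018] zmed 0.0018 rect [ 475. -100.] [100. 250.] 90.0
scene traywall 578 mean [ 0.4864 -0.324   0.0147] zmed 0.0146 rect [ 465.6 -332.2] [266. 249.] 5.9
scene trayfloor 225 mean [ 0.45   -0.4002  0.0035] zmed 0.0033 rect [ 449.7 -399.9] [40. 99.] 89.8
scene dredger 430 mean [0.6356 0.369  0.1012] zmed 0.1019 rect [632.7 368. ] [62. 61.] 34.9
scene sheets 1038 mean [0.3058 0.3441 0.0223] zmed 0.0224 rect [303.7 342.8] [149.  99.] 89.0
```

The picture shows the cradle with the greased tin at (252,203). The oil can is behind it at (256,152), the yellow look-alike at (213,146) and the stout can at (306,150). The dry tin is on the board at (158,216), and the tray with the parked tin is at (410,212).

>>> jog_arm(commands=[0, 0, 0, 0, 0, 0.98, 85, 0, 0, 0, 0, 0, 0.98, 85, 0, 0, 0, 0, 0, 0.97, 85, 0, 0, 0, 0, 0, 0.97, 85, 0.8, -0.5, 0, 0, 0, 0, 85, 0.8, -0.5, 0, 0, 0, 0, 85, 0.8, -0.5, 0, 0, 0, 0, 85, 0.8, -0.5, 0, 0, 0, 0, 85, 0.08, -0.95, 0, 0, 0, 0, 85, 0.08, -0.95, 0, 0, 0, 0, 85, 0.08, -0.95, 0, 0, 0, 0, 85, 0.08, -0.95, 0, 0, 0, 0, 85, 0.08, -0.95, 0, 0, 0, 0, 85, 0.08, -0.95, 0, 0, 0, 0, 85, 0.08, -0.95, 0, 0, 0, 0, 85, 0.08, -0.95, 0, 0, 0, 0, 85, 0.08, -0.95, 0, 0, 0, 0, 85, 0.08, -0.95, 0, 0, 0, 0, 85, 0, -0.4, 0, 0, 0, 0, 85, 0, -0.4, 0, 0, 0, 0, 85], newtons=35)

```text
t: 3.5
tool_pos: [0.4962, 0.0881, 0.2009]
tool_rot: [3.133, -0.234, 0.0]
contact_force: [0.2, -0.3, 0.1]
opening: 0.0852
grip_force: 0.0
```

```bash
cat >> h.py <<'E'
from scipy.spatial.transform import Rotation as Ro
def plan(x,y,z,yawdeg):
    o=ctrl.get_obs(); R=Ro.from_rotvec(o["tool_rot"]); a=np.radians(yawdeg)
    T=Ro.from_matrix(np.array([[np.cos(a),np.sin(a),0],[np.sin(a),-np.cos(a),0],[0,0,-1.]]))
    print("t",round(o["t"],2),"pos",o["tool_pos"].round(4),"open",round(o["opening"],4),"F",np.round(o["contact_force"],1),"q",o["q"].round(2))
    print("turn units",((R.inv()*T).as_rotvec()/.1).round(2),"then shift units",(T.inv().apply(np.array([x,y,z])-o["tool_pos"])/.06).round(2))
E
python3 -c "
from h import *
plan(.498,.0845,.024,-8.7)"
```

```text
t 3.5 pos [0.4962 0.0881 0.2009] open 0.0852 F [ 0.2 -0.3  0.1] q [ 0.03 -0.24  1.89 -0.    1.5   1.75]
turn units [ 0.   -0.    0.03] then shift units [0.04 0.05 2.95]
```

>>> jog_arm(commands=[0.04, 0.05, 0.7, 0, 0, 0.03, 85, 0, 0, 0.8, 0, 0, 0, 85, 0, 0, 0.7, 0, 0, 0, 85, 0, 0, 0.4, 0, 0, 0, 85, 0, 0, 0.25, 0, 0, 0, 85, 0, 0, 0.1, 0, 0, 0, 85, 0, 0, 0, 0, 0, 0, 85, 0, 0, 0, 0, 0, 0, 50, 0, 0, 0, 0, 0, 0, 50, 0, 0, 0, 0, 0, 0, 50, 0, 0, 0, 0, 0, 0, 50, 0, 0, 0, 0, 0, 0, 50, 0, 0, 0, 0, 0, 0, 50, 0, 0, 0, 0, 0, 0, 50], newtons=35)

```text
t: 5.25
tool_pos: [0.4981, 0.0834, 0.0238]
tool_rot: [-3.132, 0.24, 0.0]
contact_force: [0.3, 0.2, 0.2]
opening: 0.0499
grip_force: 0.0
```

```bash
python3 - <<'E'
from h import *
d=eyes.get_image("scene"); cv2.imwrite("pics/s1.png",cv2.resize(d["image"][170:310,210:400,::-1],None,fx=4,fy=4,interpolation=cv2.INTER_CUBIC))
plan(.498,.0845,.024,-8.7)
E
```

```text
t 5.3 pos [0.4981 0.0834 0.0238] open 0.0495 F [ 0.6 -0.4  1. ] q [ 0.02 -0.05  2.03  0.    1.16  1.74]
turn units [ 0.    0.   -0.01] then shift units [-0.   -0.02 -0.  ]
```

View pics/s1.png

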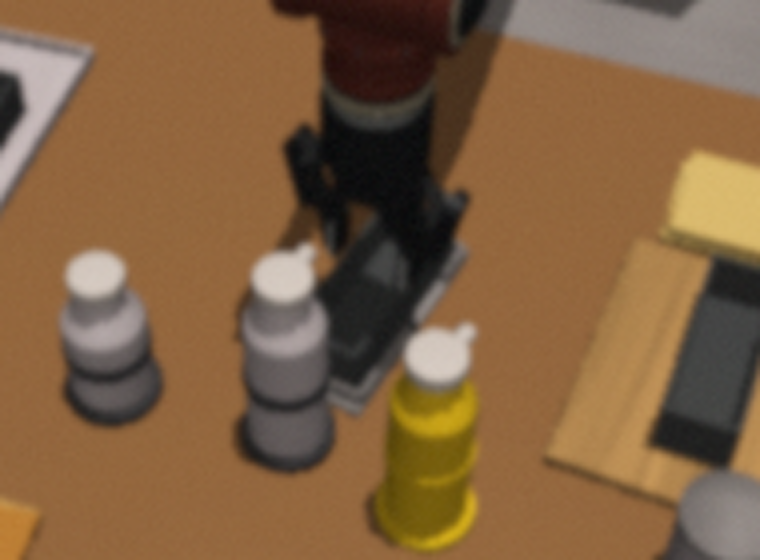

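>>> jog_arm(commands=[0, 0, 0, 0, 0, 0, 20, 0, 0, 0, 0, 0, 0, 20, 0, 0, 0, 0, 0, 0, 20, 0, 0, 0, 0, 0, 0, 20], newtons=35)

```text
t: 5.8
tool_pos: [0.4981, 0.0833, 0.0238]
tool_rot: [-3.132, 0.24, 0.0]
contact_force: [-0.1, 0.1, -0.1]
opening: 0.0203
grip_force: 0.0
```

```bash
python3 - <<'E'
from h import *
a=[]
for c in ["scene","top"]:
    d=eyes.get_image(c); W=cloud(d); np.save(c+"1.npy",W)
    im=d["image"][180:280,260:360] if c=="scene" else d["image"][150:250,210:310]
    a.append(cv2.resize(cv2.convertScaleAbs(im[...,::-1],alpha=2),None,fx=4,fy=4,interpolation=cv2.INTER_CUBIC))
    P=W.reshape(-1,3); m=(abs(P[:,0]-.498)<.09)&(abs(P[:,1]-.0845)<.07)&(P[:,2]>.002)&(P[:,2]<.12); P=P[m]
    print(c,len(P),np.histogram(P[:,2],bins=np.arange(0,.125,.005)))
    r=P[(P[:,2]>.045)&(P[:,2]<.058)]; print(cv2.minAreaRect((r[:,:2]*1000).astype(np.float32)))
cv2.imwrite("pics/s2.png",np.hstack(a))
E
```

```text
scene 1276 (array([147, 187, 224,  82,  56,  44,  52,  36,  50,  48,  89,  11,   7,
        20,  13,  15,  17,  10,  17,  16,  23,  46,  43,  23]), array([0.   , 0.005, 0.01 , 0.015, 0.02 , 0.025, 0.03 , 0.035, 0.04 ,
       0.045, 0.05 , 0.055, 0.06 , 0.065, 0.07 , 0.075, 0.08 , 0.085,
       0.09 , 0.095, 0.1  , 0.105, 0.11 , 0.115, 0.12 ]))
((500.399658203125, 84.60065460205078), (57.46699142456055, 150.6219940185547), 81.3331527709961)
top 498 (array([129, 143, 138,  13,   1,   6,   2,   2,   5,  12,  36,   1,   0,
         0,   0,   0,   0,   0,   0,   0,   1,   4,   1,   4]), array([0.   , 0.005, 0.01 , 0.015, 0.02 , 0.025, 0.03 , 0.035, 0.04 ,
       0.045, 0.05 , 0.055, 0.06 , 0.065, 0.07 , 0.075, 0.08 , 0.085,
       0.09 , 0.095, 0.1  , 0.105, 0.11 , 0.115, 0.12 ]))
((470.631591796875, 88.04948425292969), (60.4629020690918, 41.86482620239258), 88.60586547851562)
```

View pics/s2.png

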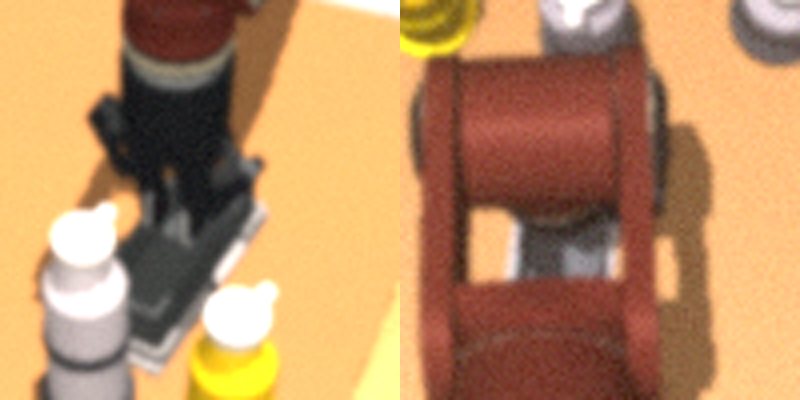

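```bash
python3 - <<'E'
from h import *
W=np.load("scene1.npy"); o=ctrl.get_obs(); R=Ro.from_rotvec(o["tool_rot"])
L=R.inv().apply((W.reshape(-1,3)-o["tool_pos"])).reshape(W.shape)*1000
# tool frame, z down: print map y vs z with tool x
for r in range(212,246,2):
    print(r,' '.join("%4d,%3d,%3d"%tuple(L[r,c]) if np.isfinite(L[r,c,0]) else '----' for c in range(286,322,3)))
print(o["opening"],o["grip_force"])
E
```

```text
212   11, 49,-116    4, 44,-112    9, 31,-124   38,  4,-164   37, -4,-168   38,-13,-174   32,-18,-171   27,-25,-170   20,-30,-167   13,-35,-163   -4,-35,-148 -156, 27, 21
214   13, 48,-110    6, 42,-107   -6, 40,-96   19, 15,-133   17,  7,-136   35,-12,-163   32,-19,-164   28,-25,-164   11,-25,-148 ----    0,-37,-144 -148, 23, 22
216   13, 48,-101   11, 39,-105   -5, 40,-89   20, 15,-127   13,  9,-124   12,  0,-127   17,-11,-138   11,-16,-136   13,-27,-144   12,-35,-147    0,-38,-138 -140, 19, 22
218   13, 48,-94   11, 39,-97    1, 35,-90   19, 15,-117   14,  9,-116   13,  0,-121   20,-12,-134   15,-19,-133   12,-27,-135   10,-34,-137    5,-41,-136    1,-48,-136
220  -72,102, 24   10, 40,-86    7, 32,-88   15, 17,-104   10, 11,-103 ----   18,-12,-124   14,-18,-124   12,-27,-127    9,-34,-128    5,-41,-128    3,-49,-131
222  -62, 97, 21   16, 37,-86    9, 31,-82   16, 17,-98   10, 11,-95   -9, 12,-75   17,-11,-114   14,-19,-117   10,-26,-117  -68,  4,-24    6,-42,-122    6,-51,-127
224  -55, 92, 21  -60, 84, 21  -67, 77, 25    9, 21,-80    7, 12,-84   -8, 12,-68   18,-12,-107   16,-20
[... 996 characters left out ...]
9, 10  -27,-29,-21  -48,-28,  0
238  117,-16,-152  -11, 54, 22   20, 24,-28    5, 23,-13  -10, 22,  1  -24, 19, 14   12,-10,-42    8,-18,-42  -35, -5, 10  -11,-27,-27  -27,-29,-12  -49,-29,  9
240  124,-20,-154   -4, 50, 22   23, 23,-22    6, 22, -6  -12, 23, 14  -15, 14, 11  -20,  7, 12  -26,  0, 13  -29, -8, 11   -9,-28,-21  -28,-29, -2  -45,-31, 14
242  126,-21,-148   37, 24,-28   23, 23,-13    4, 23,  6   -3, 18, 11  -10, 11, 14  -13,  3, 12  -21, -3, 15    5,-26,-26  -10,-28,-11  -30,-28,  9  -42,-33, 19
244  127,-22,-143   40, 22,-22   23, 22, -5    7, 22, 11    1, 15, 13   -2,  6, 12   -7,  0, 12  -12, -7, 13    6,-27,-19  -10,-29, -2  -30,-29, 18  -33,-37, 16
0.020110073469838927 0.0
```

The depth data shows the fingertips about 35 mm higher than the reported TCP, above the rim at z = 0.051, while x and y match. I'll open and go down in steps, watching the force.

>>> jog_arm(commands=[0, 0, 0, 0, 0, 0, 85, 0, 0, 0, 0, 0, 0, 85, 0, 0, 0, 0, 0, 0, 85, 0, 0, 0, 0, 0, 0, 85, 0, 0, 0, 0, 0, 0, 85, 0, 0, 0, 0, 0, 0, 85, 0, 0, 0, 0, 0, 0, 85, 0, 0, 0.15, 0, 0, 0, 85, 0, 0, 0.15, 0, 0, 0, 85, 0, 0, 0, 0, 0, 0, 85])

```text
t: 7.15
tool_pos: [0.4968, 0.0833, 0.0042]
tool_rot: [3.132, -0.24, -0.005]
contact_force: [-0.8, 0.2, 0.6]
opening: 0.085
grip_force: 0.0
```

```bash
cat >> h.py <<'E'
def tips():
    d=eyes.get_image("scene"); W=cloud(d); o=ctrl.get_obs(); R=Ro.from_rotvec(o["tool_rot"])
    L=R.inv().apply((W.reshape(-1,3)-o["tool_pos"])).reshape(W.shape)*1000
    h=o["opening"]*500
    V=L[np.isfinite(L[...,0])]
    for s in (1,-1):
        q=V[(abs(V[:,0]-11)<5)&(V[:,1]*s>h-3)&(V[:,1]*s<h+14)&(V[:,2]<25)]
        print("side",s,"lowest z tool",np.sort(q[:,2])[::-1][:25].round(0))
    print(o["tool_pos"],o["opening"],o["contact_force"])
E
python3 -c "
from h import *
tips()"
```

```text
side 1 lowest z tool [-50. -52. -54. -57. -58. -60. -61. -63. -64. -65. -66. -68. -68. -69.
 -70. -70. -72. -72. -73. -74. -75. -75. -76. -81. -82.]
side -1 lowest z tool [-46. -48. -49. -52. -52. -55. -55. -56. -57. -58. -60. -61. -61. -62.
 -63. -64. -67. -67. -68. -68. -69. -69. -70. -73. -73.]
[0.49735121 0.08333701 0.00488505] 0.08524902959109922 [0.02139193 0.60198153 0.12467463]
```

>>> jog_arm(commands=[0, 0, 0.12, 0, 0, 0, 85, 0, 0, 0.12, 0, 0, 0, 85, 0, 0, 0.1, 0, 0, 0, 85, 0, 0, 0, 0, 0, 0, 85, 0, 0, 0, 0, 0, 0, 50, 0, 0, 0, 0, 0, 0, 50, 0, 0, 0, 0, 0, 0, 50, 0, 0, 0, 0, 0, 0, 50, 0, 0, 0, 0, 0, 0, 50, 0, 0, 0, 0, 0, 0, 50, 0, 0, 0, 0, 0, 0, 50], newtons=35)

```text
t: 8.57
tool_pos: [0.4987, 0.0836, -0.014]
tool_rot: [-3.132, 0.24, -0.002]
contact_force: [0.9, 3.0, 3.7]
opening: 0.0558
grip_force: 39.7
```

```bash
python3 -c "
from h import *
tips();plan(.498,.0845,.1,-8.7)"
```

```text
side 1 lowest z tool [-23. -32. -37. -40. -42. -45. -45. -49. -50. -50. -52. -53. -55. -58.
 -59. -61. -61. -62. -63. -63. -64. -65. -66. -68. -69.]
side -1 lowest z tool [-19. -19. -20. -20. -21. -21. -21. -21. -22. -22. -22. -22. -22. -23.
 -24. -29. -30. -33. -35. -39. -40. -41. -42. -44. -45.]
[ 0.49874063  0.08355692 -0.01404129] 0.055804292923652375 [1.28294892 3.37464716 5.41804444]
t 8.62 pos [ 0.4987  0.0836 -0.014 ] open 0.0558 F [1.3 3.4 5.4] q [0.02 0.01 2.04 0.   1.09 1.74]
turn units [-0.01 -0.01 -0.01] then shift units [-0.01 -0.01 -1.9 ]
```

>>> jog_arm(commands=[0, 0, -0.4, 0, 0, 0, 50, 0, 0, -0.8, 0, 0, 0, 50, 0, 0, -0.8, 0, 0, 0, 50, 0, 0, 0, 0, 0, -0.58, 50, 0, 0, 0, 0, 0, -0.58, 50, 0, 0, 0, 0, 0, -0.58, 50, 0, 0, 0, 0, 0, -0.58, 50, -0.1, 0.5, 0, 0, 0, 0, 50, -0.1, 0.78, 0, 0, 0, 0, 50, -0.1, 0.78, 0, 0, 0, 0, 50, -0.1, 0.78, 0, 0, 0, 0, 50, -0.1, 0.78, 0, 0, 0, 0, 50, -0.1, 0.78, 0, 0, 0, 0, 50, -0.1, 0.78, 0, 0, 0, 0, 50, -0.1, 0.78, 0, 0, 0, 0, 50, -0.1, 0.78, 0, 0, 0, 0, 50, -0.1, 0.78, 0, 0, 0, 0, 50, -0.14, 0.3, 0, 0, 0, 0, 50, 0, 0.16, 0, 0, 0, 0, 50, 0, 0, 0, 0, 0, 0, 50])

```text
t: 11.12
tool_pos: [0.4673, -0.3986, 0.1047]
tool_rot: [-3.138, -0.124, 0.001]
contact_force: [0.0, 0.7, -1.5]
opening: 0.0557
grip_force: 39.4
```

```bash
python3 - <<'E'
from h import *
plan(.469,-.399,-.015,4.6)
d=eyes.get_image("scene"); cv2.imwrite("pics/s3.png",cv2.resize(d["image"][110:270,110:310,::-1],None,fx=3,fy=3)); P=cloud(d).reshape(-1,3)
m=(P[:,0]>.3)&(P[:,0]<.62)&(P[:,1]>-.5)&(P[:,1]<-.2)&(P[:,2]>.008)&(P[:,2]<.02)
print(cv2.minAreaRect((P[m,:2]*1000).astype(np.float32)))
m=(P[:,0]>.3)&(P[:,0]<.62)&(P[:,1]>-.5)&(P[:,1]<-.33)&(P[:,2]>.1)&(P[:,2]<.2); print(np.histogram(P[m,2],bins=np.arange(.1,.2,.005)))
E
```

```text
t 11.12 pos [ 0.4673 -0.3986  0.1047] open 0.0557 F [ 0.   0.7 -1.5] q [-0.83  0.1   1.72  0.    1.32  0.66]
turn units [-0.01  0.01 -0.01] then shift units [0.03 0.01 2.  ]
((465.5003967285156, -330.95635986328125), (263.8591003417969, 247.880126953125), 4.481854438781738)
(array([  0,   0,   0,   0,  13, 112,  83,  75,  71,  72,  75,  81,  79,
       112,  36,  12,  17,  29,  39]), array([0.1  , 0.105, 0.11 , 0.115, 0.12 , 0.125, 0.13 , 0.135, 0.14 ,
       0.145, 0.15 , 0.155, 0.16 , 0.165, 0.17 , 0.175, 0.18 , 0.185,
       0.19 , 0.195]))
```

View pics/s3.png

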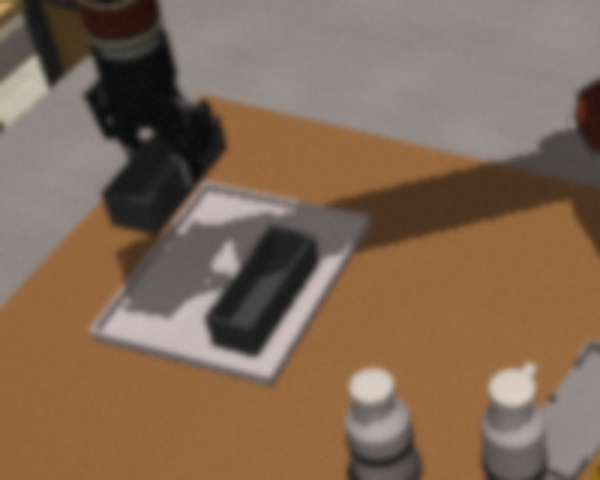

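The held tin is level, with its underside at about 0.125, above the free half of the tray (picture left, around (150,190)).

>>> jog_arm(commands=[0.03, 0, 0.4, 0, 0, 0, 50, 0, 0, 0.7, 0, 0, 0, 50, 0, 0, 0.5, 0, 0, 0, 50, 0, 0, 0.2, 0, 0, 0, 50, 0, 0, 0.1, 0, 0, 0, 50, 0, 0, 0.07, 0, 0, 0, 50, 0, 0, 0.03, 0, 0, 0, 50, 0, 0, 0, 0, 0, 0, 50, 0, 0, 0, 0, 0, 0, 50])

```text
t: 12.3
tool_pos: [0.4697, -0.3996, -0.014]
tool_rot: [3.138, 0.124, 0.001]
contact_force: [-0.1, -0.5, -1.4]
opening: 0.0553
grip_force: 39.5
```

>>> jog_arm(commands=[0, 0, 0.02, 0, 0, 0, 50, 0, 0, 0.02, 0, 0, 0, 50, 0, 0, 0, 0, 0, 0, 50])

```text
t: 12.68
tool_pos: [0.4695, -0.3994, -0.016]
tool_rot: [-3.139, -0.124, 0.0]
contact_force: [-2.3, 1.2, 5.8]
opening: 0.0553
grip_force: 40.2
```

>>> jog_arm(commands=[0, 0, 0, 0, 0, 0, 85, 0, 0, 0, 0, 0, 0, 85, 0, 0, 0, 0, 0, 0, 85, 0, 0, 0, 0, 0, 0, 85, 0, 0, 0, 0, 0, 0, 85, 0, 0, 0, 0, 0, 0, 85, 0, 0, 0, 0, 0, 0, 85, 0, 0, 0, 0, 0, 0, 85, 0, 0, -0.3, 0, 0, 0, 85, 0, 0, -0.7, 0, 0, 0, 85, 0, 0, -0.9, 0, 0, 0, 85, 0, 0, -0.4, 0, 0, 0, 85, 0, 0, 0, 0, 0, 0, 85])

```text
t: 14.3
tool_pos: [0.4711, -0.401, 0.1256]
tool_rot: [3.133, 0.124, 0.008]
contact_force: [0.7, 0.1, -0.2]
opening: 0.0848
grip_force: 0.0
```

```bash
python3 - <<'E'
from h import *
plan(.467,.335,.12,0)
for c in ["top","scene"]:
    P=cloud(eyes.get_image(c)).reshape(-1,3)
    for n,(x0,x1,y0,y1,z0,z1) in dict(greased=(.35,.6,-.46,-.34,.04,.06),parked=(.35,.6,-.33,-.24,.04,.06),dry=(.36,.575,.24,.45,.050,.066)).items():
        m=(P[:,0]>x0)&(P[:,0]<x1)&(P[:,1]>y0)&(P[:,1]<y1)&(P[:,2]>z0)&(P[:,2]<z1); print(c,n,m.sum(),np.median(P[m,2]).round(4),cv2.minAreaRect((P[m,:2]*1000).astype(np.float32)) if m.sum()>5 else 0)
E
```

```text
t 14.3 pos [ 0.4711 -0.401   0.1256] open 0.0848 F [ 0.7  0.1 -0.2] q [-0.83  0.09  1.7   0.    1.34  0.67]
turn units [ 0.06 -0.05  0.79] then shift units [ -0.07 -12.27   0.09]
top greased 180 0.0496 ((482.775390625, -397.37115478515625), (119.14071655273438, 58.03885269165039), 3.6486804485321045)
top parked 343 0.049 ((484.24627685546875, -290.1726989746094), (150.98927307128906, 58.570255279541016), 3.6640000343322754)
top dry 310 0.057 ((466.15814208984375, 334.1332092285156), (58.26641082763672, 150.7057647705078), 89.6470947265625)
scene greased 251 0.0466 ((471.0068359375, -398.9431457519531), (150.724365234375, 60.84989547729492), 4.01948881149292)
scene parked 266 0.0474 ((487.00335693359375, -288.7367858886719), (152.77545166015625, 57.78668212890625), 5.121670246124268)
scene dry 232 0.0566 ((468.4197692871094, 336.4247741699219), (57.086605072021484, 155.21717834472656), 89.5127944946289)
```

Greased tin is flat on the tray (rim at ~0.049, same as the parked tin).

>>> jog_arm(commands=[0, 0, 0, 0, 0, 0.43, 85, 0, 0, 0, 0, 0, 0.43, 85, 0, -0.4, 0, 0, 0, 0, 85, 0, -0.95, 0, 0, 0, 0, 85, 0, -0.95, 0, 0, 0, 0, 85, 0, -0.95, 0, 0, 0, 0, 85, 0, -0.95, 0, 0, 0, 0, 85, 0, -0.95, 0, 0, 0, 0, 85, 0, -0.95, 0, 0, 0, 0, 85, 0, -0.95, 0, 0, 0, 0, 85, 0, -0.95, 0, 0, 0, 0, 85, 0, -0.95, 0, 0, 0, 0, 85, 0, -0.95, 0, 0, 0, 0, 85, 0, -0.95, 0, 0, 0, 0, 85, 0, -0.95, 0, 0, 0, 0, 85, 0, -0.3, 0, 0, 0, 0, 85, 0, -0.17, 0, 0, 0, 0, 85, 0, 0, 0, 0, 0, 0, 85])

```text
t: 16.65
tool_pos: [0.4742, 0.3364, 0.1204]
tool_rot: [3.141, -0.011, -0.001]
contact_force: [0.2, -0.5, -0.1]
opening: 0.085
grip_force: 0.0
```

```bash
python3 -c "
from h import *
plan(.4675,.335,-.008,-.4)"
```

```text
t 16.65 pos [0.4742 0.3364 0.1204] open 0.085 F [ 0.2 -0.5 -0.1] q [ 0.49  0.01  1.79 -0.    1.34  2.07]
turn units [ 0.01  0.01 -0.  ] then shift units [-0.11  0.02  2.14]
```

>>> jog_arm(commands=[-0.11, 0.02, 0.5, 0, 0, 0, 85, 0, 0, 0.7, 0, 0, 0, 85, 0, 0, 0.5, 0, 0, 0, 85, 0, 0, 0.3, 0, 0, 0, 85, 0, 0, 0.14, 0, 0, 0, 85, 0, 0, 0, 0, 0, 0, 85, 0, 0, 0, 0, 0, 0, 50, 0, 0, 0, 0, 0, 0, 50, 0, 0, 0, 0, 0, 0, 50, 0, 0, 0, 0, 0, 0, 50, 0, 0, 0, 0, 0, 0, 50, 0, 0, 0, 0, 0, 0, 50, 0, 0, 0, 0, 0, 0, 50, 0, 0, -0.3, 0, 0, 0, 50, 0, 0, -0.7, 0, 0, 0, 50, 0, 0, -0.7, 0, 0, 0, 50, 0, 0, -0.3, 0, 0, 0, 50, 0, 0, 0, 0, 0, 0, 50], newtons=35)

```text
t: 18.9
tool_pos: [0.4686, 0.3361, 0.1138]
tool_rot: [-3.141, 0.011, -0.003]
contact_force: [-0.8, 0.4, -2.3]
opening: 0.0555
grip_force: 39.6
```

```bash
cat >> h.py <<'E'
def cradle():
    for c in ["top","scene"]:
        P=cloud(eyes.get_image(c)).reshape(-1,3)
        for n,(z0,z1) in dict(plate=(.0145,.025),rim=(.046,.058)).items():
            a=np.radians(-8.7); D=P-[.498,.0845,0]; u=D[:,0]*np.cos(a)+D[:,1]*np.sin(a); v=-D[:,0]*np.sin(a)+D[:,1]*np.cos(a)
            m=(abs(u)<.1)&(abs(v)<.045)&(P[:,2]>z0)&(P[:,2]<z1)
            if m.sum()>5: print(c,n,m.sum(),np.median(P[m,2]).round(4),cv2.minAreaRect((P[m,:2]*1000).astype(np.float32)))
E
python3 - <<'E'
from h import *
cradle()
o=ctrl.get_obs(); R=Ro.from_rotvec(o["tool_rot"])
for c in ["scene","top"]:
    W=cloud(eyes.get_image(c)).reshape(-1,3); W=W[np.isfinite(W[:,0])]; L=R.inv().apply(W-o["tool_pos"])*1000
    m=(abs(L[:,0])<100)&(abs(L[:,1])<45)&(abs(L[:,2]+65)<6); q=L[m]   # rim expected tool z -65
    m2=(abs(L[:,0])<100)&(abs(L[:,1])<45)&(L[:,2]<-22)&(L[:,2]>-66)
    print(c,np.histogram(L[m2,2],bins=range(-70,-10,5)),cv2.minAreaRect(L[m2,:2].astype(np.float32)))
plan(.498,.0845,.12,-8.7)
E
```

```text
top plate 166 0.0189 ((505.0799560546875, 83.81509399414062), (70.03055572509766, 183.51800537109375), 81.90494537353516)
top rim 8 0.0545 ((593.975341796875, 69.61490631103516), (24.236000061035156, 3.2509512901306152), 84.76358032226562)
scene plate 103 0.0179 ((499.8899230957031, 86.94537353515625), (71.79049682617188, 171.77182006835938), 84.0018081665039)
scene (array([  9, 132,  52,  47,  47,  37,  35,  41,  53, 349,   0]), array([-70, -65, -60, -55, -50, -45, -40, -35, -30, -25, -20, -15])) ((5.4495391845703125, 1.069183349609375), (82.55968475341797, 148.1927032470703), 78.81983184814453)
top (array([ 8, 62, 30, 18, 22, 25, 22, 19, 34, 67,  0]), array([-70, -65, -60, -55, -50, -45, -40, -35, -30, -25, -20, -15])) ((9.713214874267578, 12.975196838378906), (128.9362030029297, 58.33073043823242), 11.351938247680664)
t 19.1 pos [0.4666 0.335  0.1099] open 0.0556 F [-0.  -0.1 -2.6] q [ 0.49  0.01  1.81 -0.    1.32  2.07]
turn units [0.02 0.04 1.45] then shift units [ 1.15  4.05 -0.17]
```

```bash
python3 - <<'E'
from h import *
from scipy.optimize import minimize
for c in ["top","scene"]:
    P=cloud(eyes.get_image(c)).reshape(-1,3); P=P[np.isfinite(P[:,0])]
    P=P[(np.hypot(*(P[:,:2]-[.622,.066]).T)>.038)&(np.hypot(*(P[:,:2]-[.498,.0845]).T)<.12)]
    t=P[(P[:,2]>.0155)&(P[:,2]<.023)][:,:2]*1000   # tops of lips/stops
    print(c,len(t))
    def sd(p,p0):  # signed dist to nominal lip/stop tops
        a=np.radians(p[2]); D=t-p[:2]; u=abs(D[:,0]*np.cos(a)+D[:,1]*np.sin(a)); v=abs(-D[:,0]*np.sin(a)+D[:,1]*np.cos(a))
        box=lambda cu,cv,hu,hv: np.hypot(np.maximum(abs(u-cu)-hu,0),np.maximum(abs(v-cv)-hv,0))
        return np.minimum(box(83.5,0,4.5,36),box(73,33.5,15,2.5))
    f=lambda p: np.minimum(sd(p,0),12).mean()
    r=min((minimize(f,[498+i,84.5+j,-8.7+k],method="Nelder-Mead") for i in(-3,0,3) for j in(-3,0,3) for k in (-1,1)),key=lambda r:r.fun); print(r.x.round(2),r.fun)
E
```

```text
top 117
[496.05  85.27  -8.08] 0.774727211565043
scene 95
[499.69  85.29  -7.7 ] 0.4029766463125802
```

>>> jog_arm(commands=[0, 0, 0, 0, 0, 0.47, 50, 0, 0, 0, 0, 0, 0.47, 50, 0, 0, 0, 0, 0, 0.48, 50, 0.12, 0.4, 0, 0, 0, 0, 50, 0.25, 0.85, 0, 0, 0, 0, 50, 0.25, 0.85, 0, 0, 0, 0, 50, 0.25, 0.85, 0, 0, 0, 0, 50, 0.25, 0.85, 0, 0, 0, 0, 50, 0.03, 0.25, 0, 0, 0, 0, 50, 0, 0, 0, 0, 0, 0, 50, 0, 0, 0, 0, 0, 0, 50])

```text
t: 20.58
tool_pos: [0.4999, 0.0863, 0.1122]
tool_rot: [-3.132, 0.232, 0.001]
contact_force: [0.3, 0.1, -2.3]
opening: 0.0554
grip_force: 39.4
```

```bash
python3 - <<'E'
from h import *
o=ctrl.get_obs(); R=Ro.from_rotvec(o["tool_rot"])
W=cloud(eyes.get_image("scene")).reshape(-1,3); W=W[np.isfinite(W[:,0])]; L=R.inv().apply(W-o["tool_pos"])*1000
q=L[(abs(L[:,0])<90)&(abs(L[:,1])<34)&(L[:,2]<-19)&(L[:,2]>-68)]
far=q[abs(q[:,0])>25]
print(far[:,0].min(),far[:,0].max(),np.percentile(q[:,0],[1,99]),q[:,2].max(),cv2.minAreaRect(far[:,:2].astype(np.float32)))
plan(.498,.0845,-.013,-8.5)
E
```

```text
-74.53683458326361 76.19392176279881 [-55.00383503  75.25363726] -19.08873018404478 ((0.8907318115234375, 1.0114574432373047), (57.993316650390625, 150.77610778808594), 89.69349670410156)
t 20.62 pos [0.4999 0.0865 0.1123] open 0.0552 F [-0.5  0.3 -1.8] q [ 0.02 -0.16  1.97  0.    1.33  1.74]
turn units [-0.    0.01  0.01] then shift units [-0.03  0.04  2.09]
```

>>> jog_arm(commands=[-0.03, 0.04, 0.3, 0, 0, 0, 50, 0, 0, 0.6, 0, 0, 0, 50, 0, 0, 0.5, 0, 0, 0, 50, 0, 0, 0.3, 0, 0, 0, 50, 0, 0, 0.1, 0, 0, 0, 50, 0, 0, 0, 0, 0, 0, 50, 0, 0, 0, 0, 0, 0, 50])

```text
t: 21.5
tool_pos: [0.4993, 0.0832, 0.006]
tool_rot: [-3.133, 0.234, -0.004]
contact_force: [0.0, 0.2, -3.3]
opening: 0.0555
grip_force: 39.4
```

```bash
python3 - <<'E'
from h import *
plan(.498,.0845,-.013,-8.5)
P=cloud(eyes.get_image("scene")).reshape(-1,3); P=P[np.isfinite(P[:,0])]; a=np.radians(-8.5); D=P-[.498,.0845,0]; u=D[:,0]*np.cos(a)+D[:,1]*np.sin(a); v=-D[:,0]*np.sin(a)+D[:,1]*np.cos(a)
m=(abs(u)<.09)&(abs(v)<.04)&(P[:,2]>.06)&(P[:,2]<.073)&(abs(u)>.02); print(m.sum(),cv2.minAreaRect((P[m,:2]*1000).astype(np.float32)), np.median(P[m,2]))
E
```

```text
t 21.5 pos [0.4993 0.0832 0.006 ] open 0.0555 F [ 0.   0.2 -3.3] q [ 0.02 -0.02  2.04  0.    1.12  1.74]
turn units [-0.   -0.03 -0.01] then shift units [-0.02 -0.02  0.32]
96 ((499.39263916015625, 83.15869140625), (57.672603607177734, 152.46044921875), 81.24703979492188) 0.06804310812346404
```

>>> jog_arm(commands=[0, -0.02, 0.1, 0, 0, 0, 50, 0, 0, 0.1, 0, 0, 0, 50, 0, 0, 0.07, 0, 0, 0, 50, 0, 0, 0.05, 0, 0, 0, 50, 0, 0, 0, 0, 0, 0, 50])

```text
t: 22.18
tool_pos: [0.4978, 0.0843, -0.0119]
tool_rot: [3.132, -0.234, -0.006]
contact_force: [-14.0, -1.3, 21.5]
opening: 0.0554
grip_force: 42.4
```

>>> jog_arm(commands=[-0.02, 0, 0, 0, 0, 0, 50, 0, 0, 0, 0, 0, 0, 50, 0, 0, 0, 0, 0, 0, 50])

```text
t: 22.55
tool_pos: [0.4979, 0.0843, -0.0119]
tool_rot: [3.132, -0.234, 0.0]
contact_force: [-8.2, -2.1, 15.7]
opening: 0.0553
grip_force: 41.7
```

```bash
cat > rim.py <<'E'
from h import *
for c in ["scene","top"]:
    P=cloud(eyes.get_image(c)).reshape(-1,3); P=P[np.isfinite(P[:,0])]; a=np.radians(-8.5); D=P-[.498,.0845,0]; u=D[:,0]*np.cos(a)+D[:,1]*np.sin(a); v=-D[:,0]*np.sin(a)+D[:,1]*np.cos(a)
    m=(abs(u)<.085)&(abs(v)<.04)&(P[:,2]>.044)&(P[:,2]<.06)&(abs(u)>.02)
    if m.sum()>20: print(c,m.sum(),cv2.minAreaRect((P[m,:2]*1000).astype(np.float32)), np.median(P[m,2]),"far end",np.percentile(P[m&(u>.065),2],[50,80]),"near end",np.percentile(P[m&(u<-.06),2],[50,80]))
plan(.622,.0665,.25,-8.5)
E
python3 rim.py
```

```text
scene 91 ((497.35052490234375, 83.95247650146484), (58.39855194091797, 154.92613220214844), 81.36344909667969) 0.05024754022068756 far end [0.04972065 0.05276667] near end [0.04992204 0.05239667]Traceback (most recent call last):
  File "rim.py", line 5, in <module>
    if m.sum()>20: print(c,m.sum(),cv2.minAreaRect((P[m,:2]*1000).astype(np.float32)), np.median(P[m,2]),"far end",np.percentile(P[m&(u>.065),2],[50,80]),"near end",np.percentile(P[m&(u<-.06),2],[50,80]))
                                                                                                                                                                     ~~~~~~~~~~~~~^^^^^^^^^^^^^^^^^^^^^^^^^
    return _quantile_unchecked(
        a, q, axis, out, overwrite_input, method, keepdims, weights)
    return _ureduce(a,
                    func=_quantile_ureduce_func,
    ...<5 lines>...
                    overwrite_input=overwrite_input,
                    method=method)
    r = func(a, **kwargs)
    result = _quantile(arr,
                       quantiles=q,
    ...<2 lines>...
                       out=out,
                       weights=wgt)
    slices_having_nans = np.isnan(arr[-1, ...])
                                  ~~~^^^^^^^^^
IndexError: index -1 is out of bounds for axis 0 with size 0
```

>>> jog_arm(commands=[0, 0, 0, 0, 0, 0, 85, 0, 0, 0, 0, 0, 0, 85, 0, 0, 0, 0, 0, 0, 85, 0, 0, 0, 0, 0, 0, 85, 0, 0, 0, 0, 0, 0, 85, 0, 0, 0, 0, 0, 0, 85, 0, 0, 0, 0, 0, 0, 85, 0, 0, 0, 0, 0, 0, 85, 0, 0, -0.3, 0, 0, 0, 85, 0, 0, -0.7, 0, 0, 0, 85, 0, 0, -0.9, 0, 0, 0, 0, 0, 0, -0.9, 0, 0, 0, 0, 0, 0, -0.7, 0, 0, 0, 0, 0, 0, -0.3, 0, 0, 0, 0, 0, 0, 0, 0, 0, 0, 0])

```text
t: 24.52
tool_pos: [0.4977, 0.0846, 0.2148]
tool_rot: [-3.133, 0.234, -0.004]
contact_force: [0.8, -0.5, -0.5]
opening: 0.0002
grip_force: 0.0
```

```bash
sed -i 's/(u<-.06)/(u<-.02)/' rim.py; python3 rim.py
```

```text
scene 181 ((497.00189208984375, 83.97892761230469), (58.16212844848633, 153.94650268554688), 81.44677734375) 0.05053055910400506 far end [0.05016063 0.0529301 ] near end [0.05093119 0.05306977]Traceback (most recent call last):
  File "rim.py", line 5, in <module>
    if m.sum()>20: print(c,m.sum(),cv2.minAreaRect((P[m,:2]*1000).astype(np.float32)), np.median(P[m,2]),"far end",np.percentile(P[m&(u>.065),2],[50,80]),"near end",np.percentile(P[m&(u<-.02),2],[50,80]))
                                                                                                                   ~~~~~~~~~~~~~^^^^^^^^^^^^^^^^^^^^^^^^^
    return _quantile_unchecked(
        a, q, axis, out, overwrite_input, method, keepdims, weights)
    return _ureduce(a,
                    func=_quantile_ureduce_func,
    ...<5 lines>...
                    overwrite_input=overwrite_input,
                    method=method)
    r = func(a, **kwargs)
    result = _quantile(arr,
                       quantiles=q,
    ...<2 lines>...
                       out=out,
                       weights=wgt)
    slices_having_nans = np.isnan(arr[-1, ...])
                                  ~~~^^^^^^^^^
IndexError: index -1 is out of bounds for axis 0 with size 0
```

Dry tin is seated and level. Next, go over the tall cap with the fingers shut.

>>> jog_arm(commands=[0.4, 0, 0, 0, 0, 0, 0, 0.7, 0, 0, 0, 0, 0, 0, 0.6, 0, 0, 0, 0, 0, 0, 0.3, 0, 0, 0, 0, 0, 0, 0.09, 0, 0, 0, 0, 0, 0, 0, 0, 0.2, 0, 0, 0, 0, 0, 0, 0.3, 0, 0, 0, 0, 0, 0, 0.2, 0, 0, 0, 0, 0, 0, 0, 0, 0, 0, 0, 0, 0, 0, 0, 0, 0, 0])

```text
t: 25.88
tool_pos: [0.6212, 0.0659, 0.1718]
tool_rot: [-3.133, 0.234, -0.001]
contact_force: [-1.2, -0.1, 0.6]
opening: -0.0
grip_force: 0.0
```

```bash
python3 - <<'E'
from h import *
tips(); plan(.622,.0665,.141,-8.5)
d=eyes.get_image("scene"); cv2.imwrite("pics/s5.png",cv2.resize(d["image"][170:310,210:400,::-1],None,fx=4,fy=4,interpolation=cv2.INTER_CUBIC))
P=cloud(d).reshape(-1,3); m=(np.hypot(P[:,0]-.622,P[:,1]-.0665)<.03)&(P[:,2]>.170)&(P[:,2]<.181); print(m.sum(),P[m].mean(0),P[m].min(0),P[m].max(0))
E
```

```text
side 1 lowest z tool [25. 25. 24. 24. 24. 23. 23.  5. -0. -1. -2. -2. -2. -2. -3. -3. -3. -3.
 -4. -4. -4. -4. -4. -4. -4.]
side -1 lowest z tool [25. 25. 24. 24. 24. 24. 24. 24. 23. 23. 23. 23. 23. 22. 19.  9.  2.  2.
 -0. -1. -1. -1. -1. -2. -2.]
[0.62144946 0.06591564 0.17224392] 1.5482670373305544e-05 [-0.14322404 -0.2941352   0.36080176]
t 25.93 pos [0.6214 0.0659 0.1722] open 0.0 F [-0.1 -0.3  0.4] q [-0.01  0.07  1.64  0.    1.43  1.71]
turn units [-0.   -0.01 -0.01] then shift units [ 0.01 -0.01  0.52]
175 [0.62281533 0.06959324 0.17544718] [0.59318472 0.04964819 0.17005477] [0.64199221 0.08869939 0.17884229]
```

View pics/s5.png

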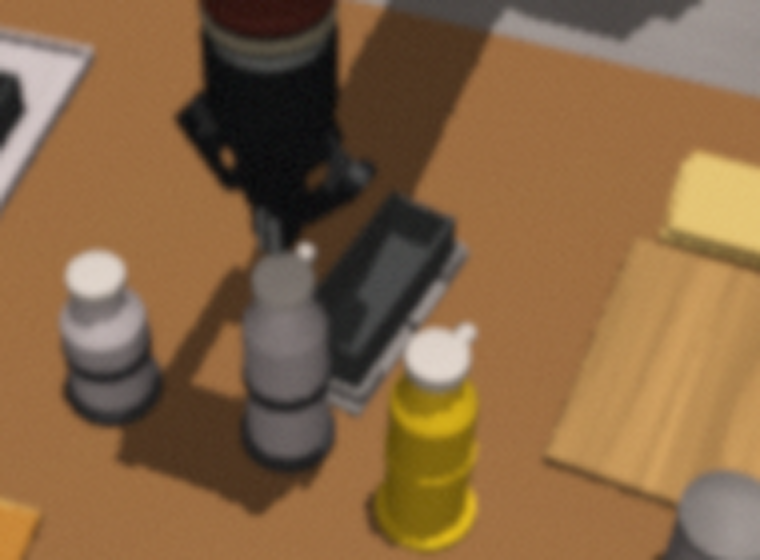

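>>> jog_arm(commands=[0, -0.02, 0.2, 0, 0, 0, 0, 0, 0, 0.15, 0, 0, 0, 0, 0, 0, 0.1, 0, 0, 0, 0, 0, 0, 0.05, 0, 0, 0, 0, 0, 0, 0.05, 0, 0, 0, 0, 0, 0, 0, 0, 0, 0, 0])

```text
t: 26.72
tool_pos: [0.621, 0.0671, 0.139]
tool_rot: [3.133, -0.234, -0.001]
contact_force: [-4.1, -0.4, 5.4]
opening: -0.0001
grip_force: 2.7
```

>>> jog_arm(commands=[0, 0, 0.05, 0, 0, 0, 0, 0, 0, 0.05, 0, 0, 0, 0, 0, 0, 0.02, 0, 0, 0, 0, 0, 0, 0, 0, 0, 0, 0])

```text
t: 27.22
tool_pos: [0.6214, 0.0671, 0.1345]
tool_rot: [3.133, -0.234, 0.001]
contact_force: [-8.6, 0.7, 13.4]
opening: -0.0006
grip_force: 6.7
```

>>> jog_arm(commands=[0, 0, 0.03, 0, 0, 0, 0, 0, 0, 0.02, 0, 0, 0, 0, 0, 0, 0, 0, 0, 0, 0, 0, 0, 0, 0, 0, 0, 0])

```text
t: 27.72
tool_pos: [0.6216, 0.0671, 0.1343]
tool_rot: [3.133, -0.234, 0.001]
contact_force: [-14.8, 0.1, 23.5]
opening: 0.0
grip_force: 11.8
```

Hard stop: the force rises but z doesn't change, so the cap is fully down. Next I go up and clear.

>>> jog_arm(commands=[0, 0, -0.2, 0, 0, 0, 0, 0, 0, -0.4, 0, 0, 0, 0, 0, 0, -0.6, 0, 0, 0, 0, 0, 0, -0.6, 0, 0, 0, 0, -0.4, 0, -0.2, 0, 0, 0, 0, -0.5, 0, 0, 0, 0, 0, 0, -0.5, 0, 0, 0, 0, 0, 0, -0.4, 0, 0, 0, 0, 0, 0, 0, 0, 0, 0, 0, 0, 0, 0, 0, 0, 0, 0, 0, 0])

```text
t: 28.98
tool_pos: [0.5152, 0.083, 0.2482]
tool_rot: [-3.133, 0.234, -0.002]
contact_force: [0.6, -0.1, -0.1]
opening: 0.0
grip_force: 0.0
```

```bash
python3 - <<'E'
from h import *
o=ctrl.get_obs(); print(o["t"],o["tool_pos"],o["contact_force"])
d=eyes.get_image("scene"); P=cloud(d).reshape(-1,3); P=P[np.isfinite(P[:,0])]
m=(np.hypot(P[:,0]-.622,P[:,1]-.0665)<.02)&(P[:,2]>.155)&(P[:,2]<.185); print("cap",np.median(P[m&(P[:,2]>.168),2]),m.sum())
for n,(x0,x1,y0,y1,z0,z1) in dict(greased=(.35,.6,-.46,-.34,.04,.06),parked=(.35,.6,-.33,-.24,.04,.06),dry=(.40,.59,.02,.15,.044,.060)).items():
    m=(P[:,0]>x0)&(P[:,0]<x1)&(P[:,1]>y0)&(P[:,1]<y1)&(P[:,2]>z0)&(P[:,2]<z1); print(n,m.sum(),np.median(P[m,2]).round(4),cv2.minAreaRect((P[m,:2]*1000).astype(np.float32)))
E
```

```text
28.975 [0.51519383 0.08299841 0.24824759] [ 0.60210869 -0.10731399 -0.12461475]
cap 0.1757149349061511 165
greased 254 0.0462 ((470.80389404296875, -399.3946838378906), (152.4440460205078, 60.65861892700195), 4.018852233886719)
parked 270 0.0469 ((486.96356201171875, -290.7469787597656), (152.59861755371094, 60.511539459228516), 4.6547932624816895)
dry 236 0.0505 ((496.58062744140625, 84.04369354248047), (58.069801330566406, 154.19190979003906), 81.44879150390625)
```

```bash
python3 -c "
from h import *
print(job.finish_job())"
```

```text
the job is handed in; nothing more can be done
None
```

I handed the job in at about 29 s, with no verdict shown: the greased tin is flat on the tray, the dry tin is seated in the cradle (about 3 mm off centre in the last check), and the tall canister's cap was pressed to its stop and has sprung back up.

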